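# Close up the sample plates in the brushing jig and bolt them in

### The job

Three bronze sample plates lie in a row in the channel of the wooden brushing jig. Push the whole row along the channel until it is fully home against the steel end stop with no gaps, then push the knob of the barrel bolt all the way in so that the bolt locks the row from behind. Only push: do not lift the plates off the jig, and leave the steel wool, the white jar and the grey rubbing block where they are.

Things in the scene. Friction and masses are not known exactly. Their poses are not given: they have to be found in the camera images.
- jig: fixed wooden jig, base 301 x 104 x 8 mm. Origin on the turntable top under the channel's centre line; +x along the channel to the end stop, +y to the bolt's side, z up. Channel floor at z = 8 mm, from x = -135 (open end) to +150 mm (stop), 63 mm wide between two wooden strips 14 mm wide, 7 mm high (tops at z = 15 mm, 1 mm below the plates' tops)
- stop_face (a point): middle of the inner face of the dark steel end stop (7 mm high), at the level of the channel floor: jig x = +150 mm, y = 0, z = 8 mm. Axes as those of the jig
- channel_mouth (a point): the open end of the channel, on its floor: jig x = -135 mm, y = 0, z = 8 mm
- plate_brown: brown bronze plate, 45 (x) x 60 (y) x 8 mm, 0.13 to 0.27 kg, origin at the centre of its underside. Lies flat in the channel, its x along the jig's x, 3 mm of play across. The three plates lie one behind the other, gaps up to 3 mm, in varying order; with the row home their centres are 22.5, 67.5 and 112.5 mm from the stop face. The row slides at 2 to 6 N, more at the first jerk
- plate_green: green sample plate, same size and origin as the brown one
- plate_blue: dark blue sample plate, same size and origin as the brown one
- bolt (a joint): bolt travel in m: 0 = drawn back, clear of the channel; 0.025 = fully in, its 9 mm rod reaching 23 mm into the channel through a gap in the +y strip. Slides along the jig's y, inwards to -y; friction of about 2.5 N holds it anywhere. Axis at jig x = +7.5 mm: the rod passes 3 mm behind the home row, and is blocked by plates that are farther back
- bolt_knob (a point): middle of the head of the upright brass knob on the bolt's outer end (head 16 mm thick, its top 48.5 mm above the turntable; stem below it 9 to 12 mm thick). Bolt drawn back: jig x = +7.5, y = +102, z = 39.5 mm; it moves with the bolt to y = +77 mm. The 8 mm wooden base lies under it as far as y = +126 mm
- steel_wool: grey steel wool pad, 48 x 63 x 30 mm, origin at the centre of its underside; a bystander
- jar_white: white jar with a light lid, 56 mm across, 70 mm high, origin at the centre of its underside; a bystander
- pumice: grey rubbing block, 46 x 76 x 31 mm, origin at the centre of its underside; a bystander
There are look-alikes about, which are no part of the job. Leave any purple look-alike of the plate_green alone.

How it is judged:
By the outcome, as a careful person would: the job done as asked, in the order asked, and still so for the second after the job is handed in, with the robot touching nothing.
It also fails if it takes over 54 s, if anything falls off the work surface, if the arm or the gripper's body presses on something with over 40 N, if the wrist force passes 120 N, or if a joint passes its speed limit or range.

### The arm

A 6-joint arm with a two-finger parallel gripper is mounted at the origin on a cart in front of the work surface, level with it; the furniture and walls round the work are solid. World frame = base frame: x ahead of the robot, y to its left, z up, the work surface at z = 0. Lengths are in mm, angles in rad, forces in N, time in s.
With the tool pointing down it reaches from about 400 to 925 mm from the base axis. Payload 12.5 kg.
Tool frame: the origin (TCP) lies midway between the tips of the shut fingers; the grasp point (between the pads) lies env.grip_point_offset behind it (env.grip_point_offset is the distance from the TCP to the grasp point, in mm); y points along the fingers, z is the direction in which the jaws open and shut, and the axes are right-handed (so a half turn about y gives the same grasp; the last joint's range is limited). The gripper opens to 95 mm and grips with 3 to 60 N. Pads are 20 mm wide; open, the fingers measure 119 mm over their backs; the gripper's body (75 mm by 180 mm) begins 59 mm behind the grasp point.
Start: joints at [1.244, 0.491, 1.559, -0, 1.092, -0.106], TCP at [136.863, 609.849, 214.661] pointing down, gripper open.
Joint ranges: [-3.1, 3.1], [-0.84, 2.19], [0.05, 2.79], [-1.13, 4.28], [0.06, 2.93], [-2.69, 2.69]. Speed limits (rad/s): [2.22, 2.22, 2.79, 3.14, 3.14, 3.14].

### API

Orientations are given as a 3x3 rotation matrix whose columns are the frame's x, y, z axes.
In Python, from cell import env gives the robot as it stands.
- The arm moves only by the tool drive_tool, never from a script. Its argument "deltas" is a list of rows, each an object with "rot": the turn, a rotation vector about the tool's x, y, z in degrees, a list of three; "linear": the shift along the tool's x, y, z in cm, a list of three; "hand": the closure, from 0 (fully open) to 1 (shut). In form: [{"rot": [rx, ry, rz], "linear": [x, y, z], "hand": hand}, ...]. A call has exactly 5 rows; each row shifts and turns the commanded pose from where the row before left it, along the tool's axes as they then stand; what a row does not reach is not made up. A row lasts 1/10 s, in which the tool goes at most 50 mm and 8.59 degrees, less where a joint would pass 70% of its speed; a pose out of reach is approached as far as the arm can. A call is refused whole if a number of a shift passes 5 or a number of a turn 8.59, either way. A call with a gripper value outside its range is refused whole. The fingers move at their own pace and stop on an object; "squeeze" is the grip in N (left out, the last holds). Time passes only in rows, so rows that do not move let the fingers close, or fill a call up. It gives the time, the measured TCP pose, the force and the opening at its end, in the units of the state.
- env.get_state(): the state, without advancing time (a new reading comes with each control period).
- env.grab_frame(name): name is "scene" or "side" or "wrist"; returns a dict with "image" (420x560x3 uint8, red, green, blue), "range_z" (420x560 float32, mm along the optical axis (not along the pixel's ray), 0 where there is no reading), "camera_matrix" (3x3 intrinsics, pixels), "pose" (4x4, takes a point from camera to world coordinates). Camera axes: x right, y down, z forward; pixel columns grow to the right and rows downward; lengths in mm; the calibration is good to about 2 mm. A picture is of the moment at which its call begins.
- env.hand_in(): hands the job in, once; it reports no verdict.
The state is a dict: "time": time; "q": joint angles; "joint_vel": joint speeds; "effort": joint torques, N m; "tcp_pos": TCP position; "orientation": TCP orientation; "force": force on the tool from outside, world axes, zero at the start; "moment": the same for the moment, N m; "gripper_width": finger opening in mm.
Only numpy, scipy, OpenCV 4.12 (cv2) and the standard library are available. Lean on these libraries where they do the work, as an engineer would, in place of code of your own. Each camera call takes 0.05 s, during which the arm holds its last target.

## Working session

There is one attempt and no reset: what is moved stays moved. The work goes in short steps, Python scripts to look and compute and a tool call to move; the robot and the scene stay as the last step left them, time stands still between calls to the robot, and variables do not carry over. Pictures are saved under pics/ and viewed, and the job is handed in when it is done.

Besides the shell and the picture viewer there is one more tool, called as name([rows], argument=value, ...), one row to a line, values as JSON. drive_tool: Moves the arm, as the interface text tells. Its arguments: {"type":"object","properties":{"deltas":{"type":"array","items":{"type":"object","properties":{"rot":{"type":"array","items":{"type":"number"}},"linear":{"type":"array","items":{"type":"number"}},"hand":{"type":"number"}}}},"squeeze":{"type":"number"}},"required":["deltas"]}

```bash
ls; mkdir -p pics
python3 - <<'E'
from cell import env
import cv2,numpy as np,pickle
print(env.get_state(), env.grip_point_offset)
for n in ["scene","side","wrist"]:
    f=env.grab_frame(n); cv2.imwrite(f"pics/{n}0.png",f["image"][:,:,::-1]); pickle.dump(f,open(f"{n}0.pkl","wb")); print(n,f["camera_matrix"].tolist(),f["pose"].round(3).tolist())
E
```

```text
pics
{'time': 0.0, 'q': array([ 1.24441501e+00,  4.91584489e-01,  1.55948190e+00,  2.35122140e-05,
        1.09167877e+00, -1.05646725e-01]), 'joint_vel': array([ 0.00028531, -0.00078117,  0.00114035, -0.00167387, -0.00175747,
        0.00120508]), 'effort': array([ 5.10648297e-04, -6.12652659e+01, -2.58171380e+01,  6.93005277e-02,
        4.82044020e-02, -9.45706302e-05]), 'tcp_pos': array([136.76058523, 609.59400004, 214.03508382]), 'orientation': array([[ 9.75734473e-01, -3.89276775e-04,  2.18956815e-01],
       [-2.18957115e-01, -1.08497383e-03,  9.75733880e-01],
       [-1.42268124e-04, -9.99999336e-01, -1.14388129e-03]]), 'force': array([ 0.65566953, -0.50494746,  0.51347455]), 'moment': array([ 0.05142367, -0.01580688, -0.01322027]), 'gripper_width': 95.29216126226734} 18.8
scene [[398.049499138723, 0.0, 284.64872165071546], [0.0, 398.049499138723, 209.93519481988292], [0.0, 0.0, 1.0]] [[-0.59, -0.481, 0.648, -49.966], [-0.807, 0.333, -0.488, 128.367], [0.019, -0.811, -0.585, 557.805], [0.0, 0.0, 0.0, 1.0]]
side [[404.7421988578078, 0.0, 278.99786270473663], [0.0, 404.7421988578078, 214.00237624883655], [0.0, 0.0, 1.0]] [[0.851, -0.333, 0.407, 148.188], [-0.526, -0.529, 0.666, -839.918], [-0.007, -0.78, -0.625, 604.969], [0.0, 0.0, 0.0, 1.0]]
wrist [[340.0316034507133, 0.0, 277.4690592020275], [0.0, 340.0316034507133, 207.51623573737936], [0.0, 0.0, 1.0]] [[0.219, 0.934, 0.282, 55.263], [0.976, -0.209, -0.065, 628.226], [-0.002, 0.289, -0.957, 385.458], [0.0, 0.0, 0.0, 1.0]]
```

View pics/scene0.png

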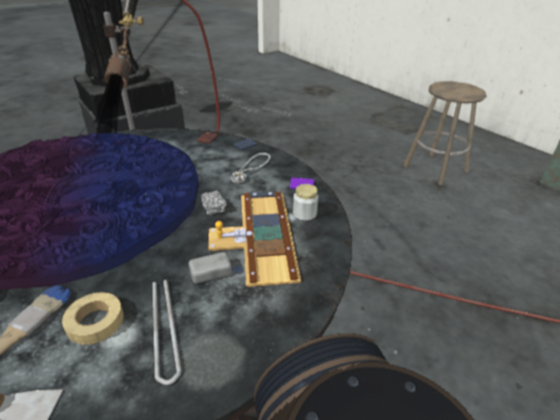

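View pics/side0.png

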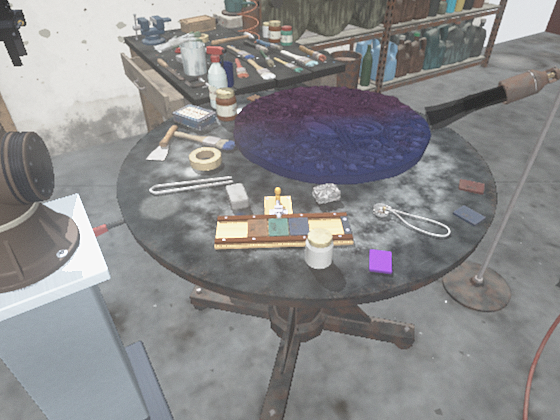

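View pics/wrist0.png

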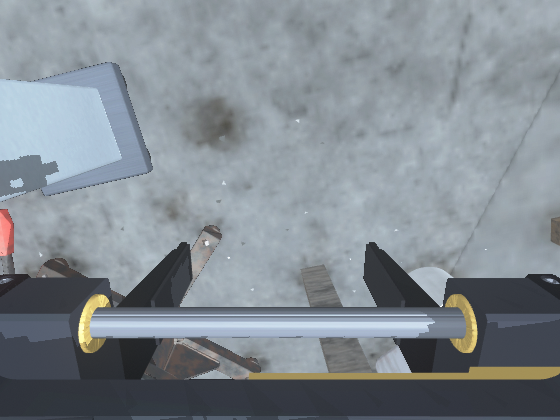

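Run:
```python
import cv2,pickle
f=pickle.load(open("side0.pkl","rb"));im=f["image"][170:280,190:410,::-1];cv2.imwrite("pics/sc.png",cv2.resize(im,None,fx=3.6,fy=3.6,interpolation=cv2.INTER_CUBIC))
f=pickle.load(open("scene0.pkl","rb"));im=f["image"][170:300,180:340,::-1];cv2.imwrite("pics/scc.png",cv2.resize(im,None,fx=4.5,fy=4.5,interpolation=cv2.INTER_CUBIC))
```

```text
(no output)
```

View pics/sc.png

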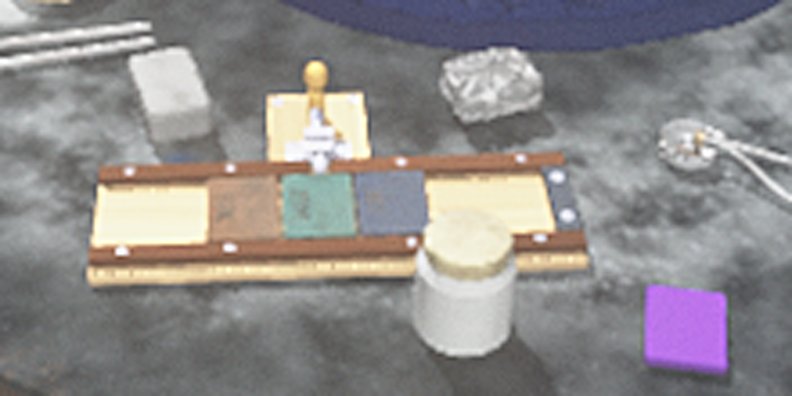

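View pics/scc.png

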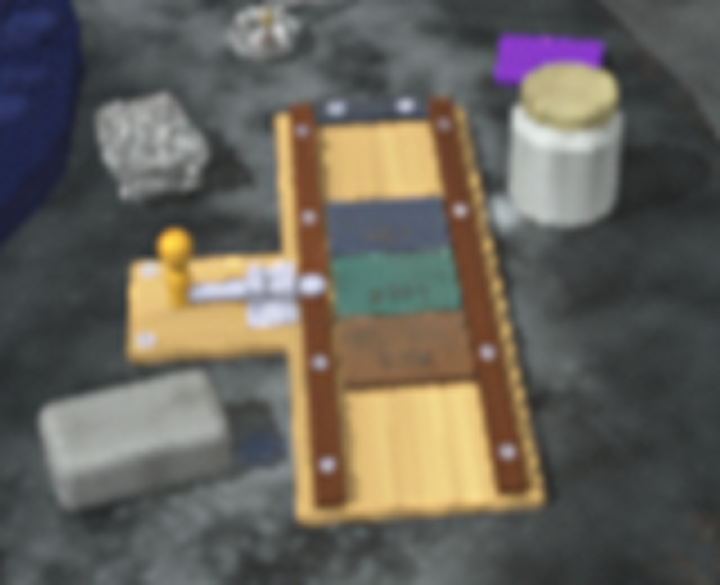

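```bash
cat > h.py <<'E'
import numpy as np
def cast(f,uv,z):
    uv=np.atleast_2d(np.array(uv,float));K=f["camera_matrix"];T=f["pose"]
    d=np.c_[uv,np.ones(len(uv))]@np.linalg.inv(K).T@T[:3,:3].T
    o=T[:3,3]; return o+d*((z-o[2])/d[:,2])[:,None]
E
python3 - <<'E'
from h import *;import pickle
s=pickle.load(open("scene0.pkl","rb"));d=pickle.load(open("side0.pkl","rb"))
S=lambda p:np.array(p)/4.5+[180,170]-.4
D=lambda p:np.array(p)/3.6+[190,170]-.4
n=["yOut-","yIn-","yOut+","yIn+","-yIn-","-yOut-","-yIn+","-yOut+"]
a=cast(s,S([(315,506),(343,502),(290,104),(316,104),(498,497),(528,490),(428,98),(452,97)]),15)
b=cast(d,D([(98,168),(98,183),(563,152),(563,165),(90,250),(90,268),(585,234),(585,252)]),15)
for k,p,q in zip(n,a,b):print(k,p[:2].round(1),q[:2].round(1))
for A in(a,b):
    m=A[:,:2]; ends=m[[0,1,4,5]].mean(0),m[[2,3,6,7]].mean(0);v=ends[1]-ends[0];print(ends,np.linalg.norm(v),np.degrees(np.arctan2(v[1],v[0])))
print("stop",cast(s,S([(318,124),(440,118)]),15)[:,:2],cast(d,D([(543,166),(555,236)]),15)[:,:2])
print("brown rear",cast(s,S([(343,389),(477,380)]),16)[:,:2],cast(d,D([(209,180),(207,248)]),16)[:,:2])
print("blue front",cast(s,S([(328,203),(446,198)]),16)[:,:2],cast(d,D([(425,170),(428,240)]),16)[:,:2])
print("knob",cast(s,S([(175,243)]),39.5),cast(d,D([(316,73)]),39.5))
print("jar top",cast(s,S([(570,92)]),70),cast(d,D([(468,243)]),70))
print("pumice",cast(s,S([(135,425)]),31),cast(d,D([(168,68)]),31))
print("wool",cast(s,S([(145,125)]),30),cast(d,D([(490,68)]),30))
for f,c in((s,S((395,220))),(d,D((390,205)))):
    u,v=np.round(c).astype(int);z=f["range_z"][v,u];K=f["camera_matrix"]
    p=f["pose"]@np.r_[np.linalg.inv(K)@[u,v,1]*z,1];print(p)
E
```

```text
yOut- [ 403.5 -135.6] [ 405.5 -141.8]
yIn- [ 398.8 -146.3] [ 399.1 -155.7]
yOut+ [ 667.3 -285. ] [ 669.  -288.2]
yIn+ [ 659.2 -296.7] [ 660.5 -298.7]
-yIn- [ 364.1 -200.6] [ 368.2 -211. ]
-yOut- [ 360.1 -213.3] [ 361.5 -225.5]
-yIn+ [ 629.3 -350.9] [ 629.4 -358. ]
-yOut+ [ 622.6 -362.4] [ 618.9 -370.6]
(array([ 381.63578643, -173.93531681]), array([ 644.61466956, -323.77377549])) 302.67054147094206 -29.67335402044662
(array([ 383.54661847, -183.51034315]), array([ 644.46711938, -328.87151738])) 298.6793912716689 -29.122575611992065
stop [[ 641.96555078 -287.16170376]
 [ 609.30729068 -344.86439138]] [[ 648.97109471 -292.65828175]
 [ 612.83147082 -349.7683632 ]]
brown rear [[ 455.85484192 -183.13573385]
 [ 426.45260207 -235.49888093]] [[ 459.75739574 -191.77209327]
 [ 428.22645325 -247.90492386]]
blue front [[ 577.08779118 -252.33428438]
 [ 546.48261404 -304.04958636]] [[ 581.71646539 -256.60740619]
 [ 544.84958891 -312.66798617]]
knob [[ 564.05865205 -159.88366812   39.5       ]] [[ 561.6295059  -156.28661858   39.5       ]]
jar top [[ 524.65388355 -364.13883003   70.        ]] [[ 525.60547273 -374.67051236   70.        ]]
pumice [[473.21709866 -90.78938482  31.        ]] [[485.23899096 -86.89467235  31.        ]]
wool [[ 673.32528004 -200.75922437   30.        ]] [[ 672.33881342 -203.28790967   30.        ]]
[ 548.30205173 -272.81025492   15.6261099     1.        ]
[ 543.81863524 -273.28655251   14.47279402    1.        ]
```

Run:
```python
from h import *;import pickle
for n in("scene","side"):
    f=pickle.load(open(n+"0.pkl","rb"));z=f["range_z"];v,u=np.mgrid[:420,:560];K=f["camera_matrix"]
    P=(np.stack([u*z,v*z,z],-1)@np.linalg.inv(K).T)@f["pose"][:3,:3].T+f["pose"][:3,3]
    P=P[z>0]
    r=np.hypot(P[:,0],P[:,1]);m=(r>300)&(r<950)&(P[:,2]>60)&(P[:,0]>0)&(P[:,2]<900)
    Q=P[m]
    H,xe,ye=np.histogram2d(Q[:,0],Q[:,1],bins=[range(0,1000,100),range(-900,1000,100)])
    for i,j in np.argwhere(H>2):
        s=(Q[:,0]//100==i)&(Q[:,1]//100==j-9);print(n,i*100,(j-9)*100,int(H[i,j]),Q[s,2].max().round())
```

```text
scene 500 -400 265 72.0
side 100 500 823 384.0
side 100 600 366 371.0
side 500 -400 386 71.0
side 600 300 299 95.0
side 600 400 608 206.0
side 700 400 100 204.0
```

drive_tool([
  {"linear":[3.4,-0.9,-2.2],"rot":[0,0,0],"hand":0.5},
  {"linear":[3.4,-0.9,-2.2],"rot":[0,0,0],"hand":0.5},
  {"linear":[3.4,-0.9,-2.2],"rot":[0,0,0],"hand":0.5},
  {"linear":[3.4,-0.9,-2.2],"rot":[0,0,0],"hand":0.5},
  {"linear":[3.4,-0.9,-2.2],"rot":[0,0,0],"hand":0.5},
])

```text
time: 0.65
tcp_pos: [279.5, 464.0, 259.9]
orientation: [[0.976, -0.0, 0.219], [-0.219, -0.0, 0.976], [-0.0, -1.0, -0.0]]
force: [0.5, 1.0, 0.2]
gripper_width: 60.6
```

drive_tool([
  {"linear":[3.0,-0.3,-3.0],"rot":[0,0,0],"hand":0.5},
  {"linear":[3.0,-0.3,-3.0],"rot":[0,0,0],"hand":0.5},
  {"linear":[3.0,-0.3,-3.0],"rot":[0,0,0],"hand":0.5},
  {"linear":[3.0,-0.3,-3.0],"rot":[0,0,0],"hand":0.5},
  {"linear":[3.0,-0.3,-3.0],"rot":[0,0,0],"hand":0.5},
])

```text
time: 1.15
tcp_pos: [392.7, 284.5, 274.7]
orientation: [[0.976, -0.0, 0.219], [-0.219, 0.0, 0.976], [-0.0, -1.0, 0.0]]
force: [0.4, 0.2, -0.5]
gripper_width: 47.8
```

drive_tool([
  {"linear":[2.0,0,-3.4],"rot":[0,0,0],"hand":0.6},
  {"linear":[2.0,0,-3.4],"rot":[0,0,0],"hand":0.6},
  {"linear":[2.0,0,-3.4],"rot":[0,0,0],"hand":0.6},
  {"linear":[2.0,0,-3.4],"rot":[0,0,0],"hand":0.6},
  {"linear":[2.0,0,-3.4],"rot":[0,0,0],"hand":0.6},
])

```text
time: 1.65
tcp_pos: [452.6, 96.7, 274.6]
orientation: [[0.976, 0.0, 0.219], [-0.219, 0.0, 0.976], [0.0, -1.0, 0.0]]
force: [0.6, 1.4, -0.2]
gripper_width: 37.8
```

drive_tool([
  {"linear":[2.0,0,-3.4],"rot":[0,0,0],"hand":0.6},
  {"linear":[2.0,0,-3.4],"rot":[0,0,0],"hand":0.6},
  {"linear":[2.0,0,-3.4],"rot":[0,0,0],"hand":0.6},
  {"linear":[2.0,0,-3.4],"rot":[0,0,0],"hand":0.6},
  {"linear":[2.0,0,-3.4],"rot":[0,0,0],"hand":0.6},
])

```text
time: 2.15
tcp_pos: [513.0, -91.1, 274.5]
orientation: [[0.976, -0.0, 0.219], [-0.219, 0.0, 0.976], [-0.0, -1.0, 0.0]]
force: [-0.1, 0.0, -0.3]
gripper_width: 38.1
```

drive_tool([
  {"linear":[2.5,0,-3.0],"rot":[0,3.3,0],"hand":0.6},
  {"linear":[2.5,0,-3.0],"rot":[0,3.3,0],"hand":0.6},
  {"linear":[2.5,0,-3.0],"rot":[0,3.3,0],"hand":0.6},
  {"linear":[2.5,0,-3.0],"rot":[0,3.3,0],"hand":0.6},
  {"linear":[2.5,0,-3.0],"rot":[0,3.3,0],"hand":0.6},
])

```text
time: 2.65
tcp_pos: [581.5, -273.2, 274.2]
orientation: [[0.872, -0.0, 0.489], [-0.489, 0.0, 0.872], [-0.001, -1.0, 0.0]]
force: [0.5, 0.4, 0.2]
gripper_width: 38.3
```

drive_tool([
  {"linear":[0,0,0],"rot":[0,0,0],"hand":0.6},
  {"linear":[0,0,0],"rot":[0,0,0],"hand":0.6},
  {"linear":[0,0,0],"rot":[0,0,0],"hand":0.6},
  {"linear":[0,0,0],"rot":[0,0,0],"hand":0.6},
  {"linear":[0,0,0],"rot":[0,0,0],"hand":0.6},
])

```text
time: 3.15
tcp_pos: [581.2, -270.8, 275.0]
orientation: [[0.874, 0.0, 0.486], [-0.486, -0.0, 0.874], [0.0, -1.0, 0.0]]
force: [-0.4, -0.8, 0.9]
gripper_width: 38.2
```

Run:
```python
from cell import env
import cv2,pickle
f=env.grab_frame("wrist"); cv2.imwrite("pics/wrist1.png",f["image"][:,:,::-1]); pickle.dump(f,open("wrist1.pkl","wb"));print(env.get_state()["tcp_pos"])
```

```text
[ 581.21668884 -270.94272341  274.93069045]
```

View pics/wrist1.png

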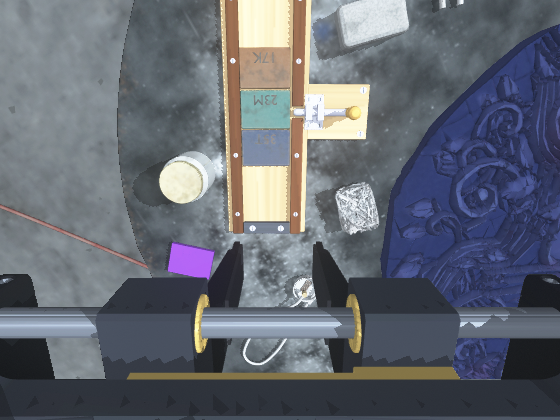

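The wrist view shows the whole row: brown (rear, rows 47–88), green, blue (front edge row ~165), stop at row ~222, knob at (354,113), jar at (185,180). I'll fit lines to the strips.

```bash
cat > m.py <<'E'
from h import *;import pickle,cv2,sys
f=pickle.load(open(sys.argv[1],"rb"));im=f["image"];hsv=cv2.cvtColor(im,cv2.COLOR_RGB2HSV)
r,g,b=[im[...,i].astype(int) for i in range(3)]
wood=((hsv[...,0]>12)&(hsv[...,0]<32)&(hsv[...,1]>60)&(hsv[...,2]>190))
red=((hsv[...,0]<12)&(hsv[...,1]>110)&(hsv[...,2]<150))
# strips: per row, runs of red; left/right
L=[];R=[]
for v in range(5,215):
    u=np.where(red[v,215:320])[0]+215
    a=u[u<250];c=u[u>280]
    if len(a)>5:L.append((a.min()-.5,np.median(a),a.max()+.5,v))
    if len(c)>5:R.append((c.min()-.5,np.median(c),c.max()+.5,v))
L=np.array(L);R=np.array(R);print(len(L),len(R))
def line(A,k):
    P=cast(f,A[:,[k,3]],15)[:,:2];
    vx,vy,x,y=cv2.fitLine(P.astype(np.float32),cv2.DIST_HUBER,0,.01,.01).ravel()
    if vx<0:vx,vy=-vx,-vy
    return np.array([x,y]),np.array([vx,vy])
ls=[]
for A,n in((L,"L"),(R,"R")):
    for k in(0,2):
        o,d=line(A,k);ls.append((o,d));print(n,k,np.degrees(np.arctan2(d[1],d[0])).round(2))
ang=np.mean([np.arctan2(d[1],d[0]) for o,d in ls]);X=np.array([np.cos(ang),np.sin(ang)]);Y=np.array([-X[1],X[0]])
offs=[o@Y for o,d in ls];print("y offs",np.round(offs,1),"ang",np.degrees(ang))
c=np.mean(offs)
K=f["camera_matrix"];
# profile along channel centre
print("stop");
def along(p,z):
    q=cast(f,p,z)[:,:2];return (q@X).round(1),(q@Y-c).round(1)
# sample along channel centre line in image, z=16
s=np.arange(-400,900,1.)
T=np.linalg.inv(f["pose"])
def prof(z,off):
    Pw=np.c_[s[:,None]*X+(c+off)*Y,np.full(len(s),z),np.ones(len(s))]
    q=(T@Pw.T)[:3];uv=(K@q);uv=(uv[:2]/uv[2]).T;ok=(q[2]>0)&(uv[:,1]>1)&(uv[:,1]<240)
    col=cv2.remap(im,uv[ok,0].astype(np.float32).reshape(-1,1),uv[ok,1].astype(np.float32).reshape(-1,1),cv2.INTER_LINEAR)[:,0].astype(float)
    return s[ok],col
for off in(-22,0,22):
    ss,col=prof(16,off)
    gd=np.abs(np.diff(cv2.GaussianBlur(col,(1,3),0),axis=0)).sum(1)
    pk=[i for i in range(2,len(gd)-2) if gd[i]==gd[i-2:i+3].max() and gd[i]>22]
    print("off",off,[(ss[i]+.5,int(gd[i])) for i in pk])
E
python3 m.py wrist1.pkl
python3 - <<'E'
from h import *;import pickle
f=pickle.load(open("wrist1.pkl","rb"))
print(cast(f,[(354,113)],39.5),"jar",cast(f,[(181,184)],70))
E
```

```text
87 0
L 0 -29.1
L 2 -29.95
[[ 558.70446599 -158.18088342   39.5       ]] jar [[ 529.92694674 -368.09476553   70.        ]]Traceback (most recent call last):
  File "m.py", line 22, in <module>
    o,d=line(A,k);ls.append((o,d));print(n,k,np.degrees(np.arctan2(d[1],d[0])).round(2))
        ~~~~^^^^^
  File "m.py", line 15, in line
    P=cast(f,A[:,[k,3]],15)[:,:2];
             ~^^^^^^^^^
IndexError: too many indices for array: array is 1-dimensional, but 2 were indexed
```

Run:
```python
import pickle,cv2
f=pickle.load(open("wrist1.pkl","rb"));im=f["image"];hsv=cv2.cvtColor(im,cv2.COLOR_RGB2HSV)
for v in(20,130,200):print(v,[(u,*map(int,hsv[v,u])) for u in list(range(218,248,2))+list(range(284,312,2))])
```

```text
20 [(218, 102, 11, 115), (220, 20, 27, 115), (222, 26, 42, 253), (224, 19, 82, 217), (226, 12, 118, 143), (228, 11, 118, 153), (230, 12, 119, 158), (232, 11, 120, 159), (234, 12, 122, 153), (236, 12, 123, 158), (238, 20, 80, 232), (240, 26, 41, 253), (242, 26, 43, 253), (244, 28, 27, 255), (246, 28, 27, 255), (284, 25, 48, 252), (286, 24, 52, 251), (288, 25, 48, 252), (290, 19, 81, 218), (292, 18, 83, 216), (294, 12, 118, 156), (296, 11, 115, 159), (298, 11, 119, 158), (300, 12, 119, 148), (302, 12, 119, 159), (304, 11, 114, 157), (306, 24, 53, 251), (308, 24, 56, 250), (310, 23, 56, 249)]
130 [(218, 103, 28, 147), (220, 103, 24, 96), (222, 101, 23, 89), (224, 90, 3, 81), (226, 26, 40, 253), (228, 19, 78, 204), (230, 11, 116, 143), (232, 11, 114, 146), (234, 11, 114, 147), (236, 11, 114, 155), (238, 11, 115, 149), (240, 12, 112, 132), (242, 112, 45, 142), (244, 111, 42, 159), (246, 110, 53, 159), (284, 110, 58, 167), (286, 110, 67, 163), (288, 112, 24, 160), (290, 19, 76, 195), (292, 11, 112, 162), (294, 11, 113, 169), (296, 11, 113, 167), (298, 11, 114, 168), (300, 11, 114, 172), (302, 12, 108, 177), (304, 24, 47, 252), (306, 24, 47, 252), (308, 25, 39, 253), (310, 24, 43, 253)]
200 [(218, 102, 26, 149), (220, 99, 25, 163), (222, 102, 26, 175), (224, 102, 21, 122), (226, 101, 18, 116), (228, 23, 61, 247), (230, 19, 81, 209), (232, 11, 111, 133), (234, 11, 115, 146), (236, 11, 114, 143), (238, 11, 116, 149), (240, 11, 117, 151), (242, 13, 102, 135), (244, 24, 53, 251), (246, 25, 52, 251), (284, 24, 59, 249), (286, 19, 79, 199), (288, 19, 80, 204), (290, 15, 94, 146), (292, 10, 119, 167), (294, 11, 116, 161), (296, 11, 116, 161), (298, 11, 117, 159), (300, 11, 118, 182), (302, 26, 41, 253), (304, 25, 47, 252), (306, 101, 25, 164), (308, 105, 21, 168), (310, 104, 23, 166)]
```

```bash
sed -i 's/^red=.*/red=((hsv[...,0]<17)\&(hsv[...,1]>90)\&(hsv[...,2]<195)); red[44:92,243:289]=0/' m.py; python3 m.py wrist1.pkl
```

```text
206 195
L 0 -29.28
L 2 -29.36
R 0 -29.34
R 2 -29.45
y offs [-12.1   2.   64.9  78.7] ang -29.35584
stop
off -22 [(np.float64(492.5), 102), (np.float64(537.5), 74), (np.float64(582.5), 36), (np.float64(585.5), 34), (np.float64(630.5), 90), (np.float64(704.5), 149), (np.float64(711.5), 113), (np.float64(718.5), 96), (np.float64(722.5), 29)]
off 0 [(np.float64(491.5), 105), (np.float64(508.5), 25), (np.float64(537.5), 58), (np.float64(544.5), 37), (np.float64(554.5), 22), (np.float64(582.5), 52), (np.float64(630.5), 107), (np.float64(704.5), 142), (np.float64(721.5), 32)]
off 22 [(np.float64(491.5), 92), (np.float64(537.5), 60), (np.float64(582.5), 49), (np.float64(630.5), 92), (np.float64(704.5), 147), (np.float64(711.5), 99), (np.float64(717.5), 110), (np.float64(722.5), 22)]
```

drive_tool([
  {"linear":[-3.5,2.0,-0.3],"rot":[0,0.25,0],"hand":0.8},
  {"linear":[-3.5,2.0,-0.3],"rot":[0,0,0],"hand":0.8},
  {"linear":[-3.5,3.0,-0.3],"rot":[0,0,0],"hand":0.8},
  {"linear":[-3.5,4.0,-0.3],"rot":[0,0,0],"hand":0.8},
  {"linear":[-3.5,4.0,-0.3],"rot":[0,0,0],"hand":0.8},
])

```text
time: 3.7
tcp_pos: [424.0, -199.8, 129.1]
orientation: [[0.872, 0.002, 0.49], [-0.49, -0.001, 0.872], [0.002, -1.0, -0.0]]
force: [1.4, -1.2, -0.6]
gripper_width: 19.4
```

drive_tool([
  {"linear":[0,3.5,0],"rot":[0,0,0],"hand":0.8},
  {"linear":[0,3.0,0],"rot":[0,0,0],"hand":0.8},
  {"linear":[0,0,0],"rot":[0,0,0],"hand":0.8},
  {"linear":[0,0,0],"rot":[0,0,0],"hand":0.8},
  {"linear":[0,0,0],"rot":[0,0,0],"hand":0.8},
])

```text
time: 4.2
tcp_pos: [425.9, -201.0, 65.8]
orientation: [[0.871, 0.002, 0.491], [-0.491, -0.001, 0.871], [0.002, -1.0, -0.0]]
force: [-0.4, 1.1, -0.0]
gripper_width: 18.5
```

```bash
cat > st.py <<'E'
from cell import env;import numpy as np
a=np.radians(-29.356);X=np.array([np.cos(a),np.sin(a)]);Y=np.array([-X[1],X[0]])
s=env.get_state();p=s["tcp_pos"];print("t",s["time"],"jig",(p[:2]@X-554.5).round(1),(p[:2]@Y-33.4).round(1),p[2].round(1),"F",(s["force"][:2]@X).round(1),(s["force"][:2]@Y).round(1),s["force"][2].round(1),"w",s["gripper_width"],"ang",np.degrees(np.arctan2(s["orientation"][1,0],s["orientation"][0,0])))
E
python3 st.py
python3 - <<'E'
from cell import env
import cv2,pickle
f=env.grab_frame("side"); cv2.imwrite("pics/side1.png",cv2.resize(f["image"][150:290,180:400,::-1],None,fx=3.6,fy=3.6))
f=env.grab_frame("scene"); cv2.imwrite("pics/scene1.png",cv2.resize(f["image"][130:310,180:360,::-1],None,fx=3.3,fy=3.3))
E
```

```text
t 4.2 jig -84.7 0.2 65.8 F -0.9 0.8 -0.0 w 18.469033397814734 ang -29.381368318236678
```

View pics/side1.png

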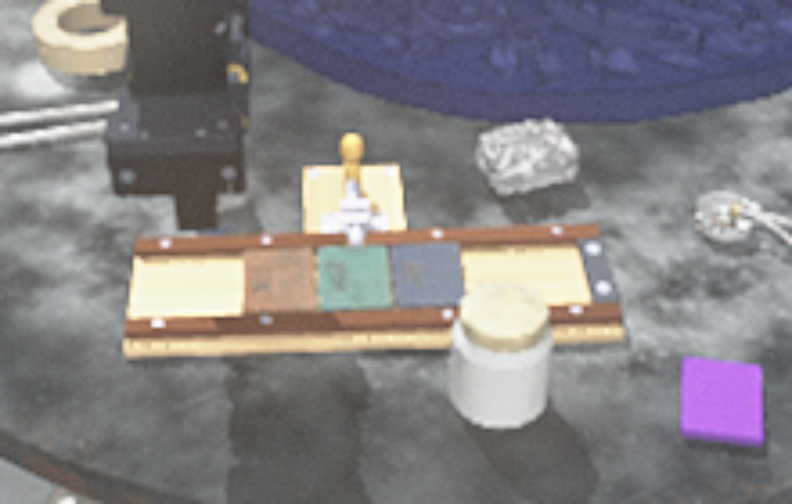

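View pics/scene1.png

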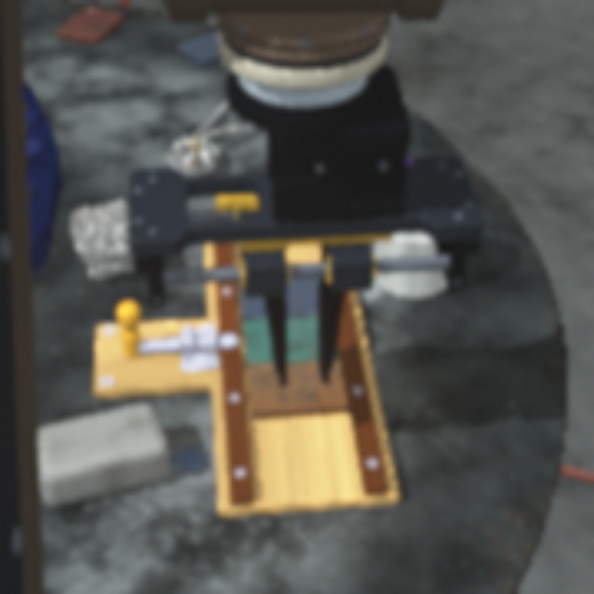

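drive_tool([
  {"linear":[-0.2,1.5,0],"rot":[0,0,0],"hand":0.8},
  {"linear":[0,1.5,0],"rot":[0,0,0],"hand":0.8},
  {"linear":[0,1.2,0],"rot":[0,0,0],"hand":0.8},
  {"linear":[0,0.8,0],"rot":[0,0,0],"hand":0.8},
  {"linear":[0,0.2,0],"rot":[0,0,0],"hand":0.8},
])

```text
time: 4.8
tcp_pos: [423.5, -199.8, 12.4]
orientation: [[0.871, -0.0, 0.491], [-0.491, 0.0, 0.871], [-0.0, -1.0, 0.0]]
force: [-0.3, -0.2, -0.2]
gripper_width: 18.9
```

```bash
python3 st.py
python3 - <<'E'
from cell import env
import cv2,pickle
f=env.grab_frame("side"); cv2.imwrite("pics/side2.png",cv2.resize(f["image"][150:290,180:400,::-1],None,fx=3.6,fy=3.6))
E
```

```text
t 4.8 jig -87.4 0.1 12.4 F -0.2 -0.3 -0.2 w 18.895135593225383 ang -29.39929781112846
```

View pics/side2.png

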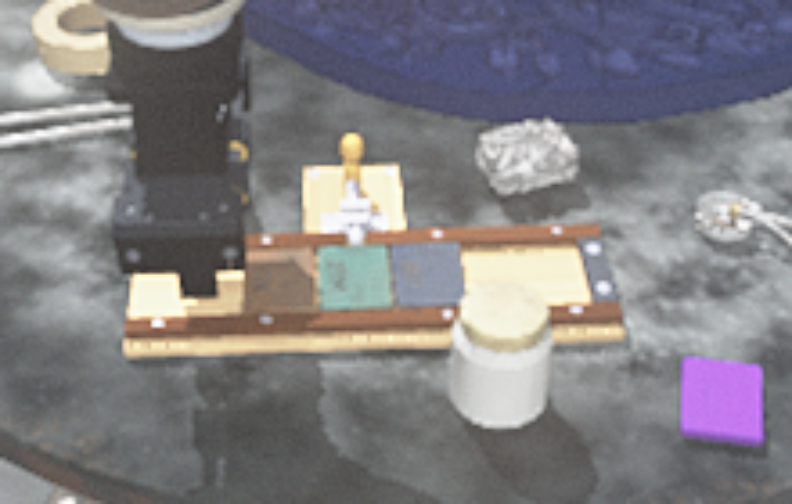

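drive_tool([
  {"linear":[0.4,0.13,0],"rot":[0,0,0],"hand":0.8},
  {"linear":[0.4,0,0],"rot":[0,0,0],"hand":0.8},
  {"linear":[0.4,0,0],"rot":[0,0,0],"hand":0.8},
  {"linear":[0.4,0,0],"rot":[0,0,0],"hand":0.8},
  {"linear":[0.4,0,0],"rot":[0,0,0],"hand":0.8},
])

```text
time: 5.35
tcp_pos: [440.0, -209.0, 11.2]
orientation: [[0.871, -0.003, 0.491], [-0.491, 0.002, 0.871], [-0.003, -1.0, 0.0]]
force: [-8.4, 5.4, 8.1]
gripper_width: 19.3
```

drive_tool([
  {"linear":[0.4,0,0],"rot":[0,0,0],"hand":0.8},
  {"linear":[0.4,0,0],"rot":[0,0,0],"hand":0.8},
  {"linear":[0.4,0,0],"rot":[0,0,0],"hand":0.8},
  {"linear":[0.4,0,0],"rot":[0,0,0],"hand":0.8},
  {"linear":[0.4,0,0],"rot":[0,0,0],"hand":0.8},
])

```text
time: 5.85
tcp_pos: [456.5, -218.2, 11.1]
orientation: [[0.871, -0.004, 0.491], [-0.491, 0.003, 0.871], [-0.005, -1.0, 0.0]]
force: [-8.9, 5.6, 9.0]
gripper_width: 19.1
```

```bash
python3 st.py
```

```text
t 5.85 jig -49.6 0.2 11.1 F -10.5 0.5 9.0 w 19.052417645670335 ang -29.391259489913473
```

Run:
```python
from cell import env
import cv2,pickle
f=env.grab_frame("side"); cv2.imwrite("pics/side3.png",cv2.resize(f["image"][190:270,200:370,::-1],None,fx=4.6,fy=4.6,interpolation=cv2.INTER_CUBIC))
f=env.grab_frame("wrist"); cv2.imwrite("pics/w3.png",f["image"][:,:,::-1])
f=env.grab_frame("scene"); cv2.imwrite("pics/scene3.png",cv2.resize(f["image"][130:310,180:360,::-1],None,fx=3.3,fy=3.3))
```

```text
(no output)
```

View pics/side3.png

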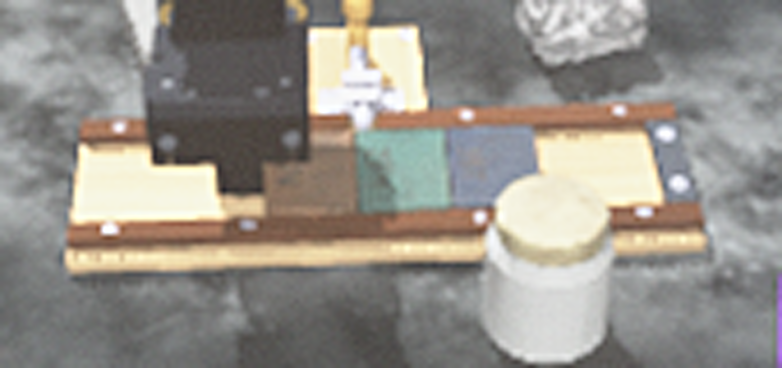

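View pics/w3.png

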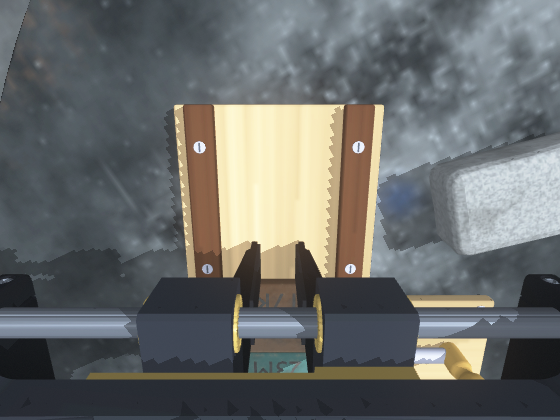

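View pics/scene3.png

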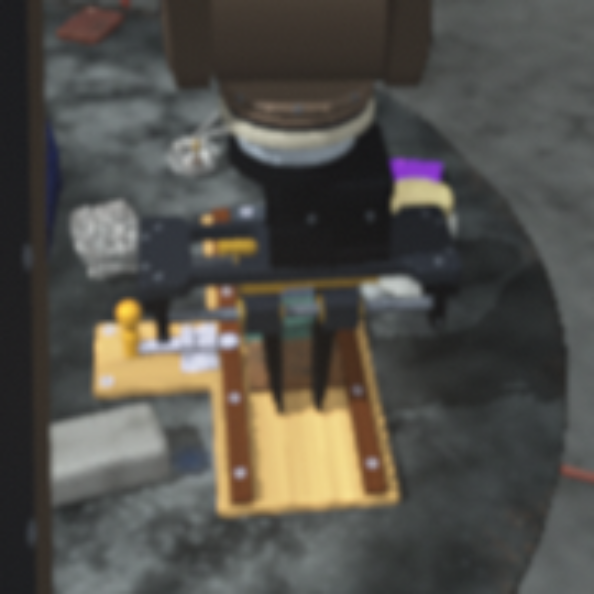

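drive_tool([
  {"linear":[0,-0.1,0],"rot":[0,0,0],"hand":0.8},
  {"linear":[0.4,0,0],"rot":[0,0,0],"hand":0.8},
  {"linear":[0.4,0,0],"rot":[0,0,0],"hand":0.8},
  {"linear":[0.4,0,0],"rot":[0,0,0],"hand":0.8},
  {"linear":[0.4,0,0],"rot":[0,0,0],"hand":0.8},
])

```text
time: 6.5
tcp_pos: [472.4, -227.3, 12.0]
orientation: [[0.871, -0.001, 0.491], [-0.491, 0.0, 0.871], [-0.001, -1.0, 0.0]]
force: [-4.6, 2.4, -1.6]
gripper_width: 18.9
```

```bash
python3 st.py
```

```text
t 6.5 jig -31.4 0.1 12.0 F -5.2 -0.2 -1.6 w 18.949749223772315 ang -29.39911482132865
```

drive_tool([
  {"linear":[0.5,0,0],"rot":[0,0,0],"hand":0.8},
  {"linear":[0.5,0,0],"rot":[0,0,0],"hand":0.8},
  {"linear":[0.5,0,0],"rot":[0,0,0],"hand":0.8},
  {"linear":[0.5,0,0],"rot":[0,0,0],"hand":0.8},
  {"linear":[0.5,0,0],"rot":[0,0,0],"hand":0.8},
])

```text
time: 7.0
tcp_pos: [494.3, -239.7, 12.1]
orientation: [[0.871, -0.0, 0.491], [-0.491, 0.0, 0.871], [-0.0, -1.0, 0.0]]
force: [-3.4, 3.8, -1.5]
gripper_width: 18.9
```

```bash
python3 st.py
```

```text
t 7.0 jig -6.1 0.1 12.1 F -4.8 1.7 -1.5 w 18.86780204084507 ang -29.39610803053592
```

Nominal remaining travel is about 11 mm; go finer and watch the force.

drive_tool([
  {"linear":[0.2,0,0],"rot":[0,0,0],"hand":0.8},
  {"linear":[0.2,0,0],"rot":[0,0,0],"hand":0.8},
  {"linear":[0.15,0,0],"rot":[0,0,0],"hand":0.8},
  {"linear":[0.1,0,0],"rot":[0,0,0],"hand":0.8},
  {"linear":[0.1,0,0],"rot":[0,0,0],"hand":0.8},
])

```text
time: 7.5
tcp_pos: [500.5, -243.2, 12.1]
orientation: [[0.871, -0.0, 0.491], [-0.491, 0.0, 0.871], [-0.0, -1.0, 0.0]]
force: [-3.8, 3.3, -1.6]
gripper_width: 19.1
```

```bash
python3 st.py
```

```text
t 7.5 jig 0.9 0.0 12.1 F -5.0 1.0 -1.6 w 19.103642713087805 ang -29.40343353125705
```

drive_tool([
  {"linear":[0.06,0,0],"rot":[0,0,0],"hand":0.8},
  {"linear":[0.06,0,0],"rot":[0,0,0],"hand":0.8},
  {"linear":[0.06,0,0],"rot":[0,0,0],"hand":0.8},
  {"linear":[0.06,0,0],"rot":[0,0,0],"hand":0.8},
  {"linear":[0.06,0,0],"rot":[0,0,0],"hand":0.8},
])

```text
time: 8.0
tcp_pos: [503.1, -244.6, 12.2]
orientation: [[0.871, -0.0, 0.491], [-0.491, 0.0, 0.871], [-0.0, -1.0, 0.0]]
force: [-2.9, 3.0, -1.1]
gripper_width: 19.2
```

```bash
python3 st.py
```

```text
t 8.0 jig 3.9 0.0 12.2 F -4.1 1.2 -1.1 w 19.223853561289285 ang -29.40029621158227
```

drive_tool([
  {"linear":[0.04,0,0],"rot":[0,0,0],"hand":0.8},
  {"linear":[0.04,0,0],"rot":[0,0,0],"hand":0.8},
  {"linear":[0.04,0,0],"rot":[0,0,0],"hand":0.8},
  {"linear":[0.04,0,0],"rot":[0,0,0],"hand":0.8},
  {"linear":[0.04,0,0],"rot":[0,0,0],"hand":0.8},
])

```text
time: 8.5
tcp_pos: [504.8, -245.6, 12.1]
orientation: [[0.871, -0.0, 0.491], [-0.491, 0.0, 0.871], [-0.0, -1.0, 0.0]]
force: [-3.7, 3.4, -1.9]
gripper_width: 19.2
```

```bash
python3 st.py
```

```text
t 8.5 jig 5.8 0.0 12.1 F -4.8 1.1 -1.9 w 19.17882712584847 ang -29.39996905394635
```

drive_tool([
  {"linear":[0.04,0,0],"rot":[0,0,0],"hand":0.8},
  {"linear":[0.04,0,0],"rot":[0,0,0],"hand":0.8},
  {"linear":[0.04,0,0],"rot":[0,0,0],"hand":0.8},
  {"linear":[0.04,0,0],"rot":[0,0,0],"hand":0.8},
  {"linear":[0.04,0,0],"rot":[0,0,0],"hand":0.8},
])

```text
time: 9.0
tcp_pos: [506.0, -246.3, 12.0]
orientation: [[0.871, -0.001, 0.491], [-0.491, 0.001, 0.871], [-0.002, -1.0, 0.0]]
force: [-6.4, 4.4, -1.2]
gripper_width: 18.9
```

```bash
python3 st.py
```

```text
t 9.0 jig 7.3 0.0 12.0 F -7.8 0.7 -1.2 w 18.89587479716837 ang -29.396292858366053
```

drive_tool([
  {"linear":[0.04,0,0],"rot":[0,0,0],"hand":0.8},
  {"linear":[0.04,0,0],"rot":[0,0,0],"hand":0.8},
  {"linear":[0.02,0,0],"rot":[0,0,0],"hand":0.8},
  {"linear":[0,0,0],"rot":[0,0,0],"hand":0.8},
  {"linear":[0,0,0],"rot":[0,0,0],"hand":0.8},
])

```text
time: 9.5
tcp_pos: [506.1, -246.3, 11.7]
orientation: [[0.871, -0.003, 0.491], [-0.491, 0.002, 0.871], [-0.004, -1.0, 0.0]]
force: [-8.1, 5.8, -0.8]
gripper_width: 19.2
```

```bash
python3 st.py
```

```text
t 9.5 jig 7.3 0.0 11.7 F -9.9 1.1 -0.8 w 19.182231076151993 ang -29.394813134986503
```

drive_tool([
  {"linear":[0.1,0,0],"rot":[0,0,0],"hand":0.8},
  {"linear":[0.1,0,0],"rot":[0,0,0],"hand":0.8},
  {"linear":[0.05,0,0],"rot":[0,0,0],"hand":0.8},
  {"linear":[0,0,0],"rot":[0,0,0],"hand":0.8},
  {"linear":[0,0,0],"rot":[0,0,0],"hand":0.8},
])

```text
time: 10.0
tcp_pos: [506.3, -246.3, 11.3]
orientation: [[0.871, -0.008, 0.491], [-0.491, 0.005, 0.871], [-0.009, -1.0, 0.0]]
force: [-15.7, 9.0, 2.3]
gripper_width: 19.2
```

```bash
python3 st.py
```

```text
t 10.0 jig 7.5 0.1 11.3 F -18.1 0.2 2.3 w 19.233173791434837 ang -29.38926436499122
```

drive_tool([
  {"linear":[-0.3,0,0],"rot":[0,0,0],"hand":0.8},
  {"linear":[-0.6,0,0],"rot":[0,0,0],"hand":0.8},
  {"linear":[-0.8,-0.5,0],"rot":[0,0,0],"hand":0.8},
  {"linear":[0,-3,0],"rot":[0,0,0],"hand":0.8},
  {"linear":[0,-5,0],"rot":[0,0,0],"hand":1.0},
])

```text
time: 10.5
tcp_pos: [493.9, -239.6, 96.7]
orientation: [[0.871, -0.003, 0.491], [-0.491, 0.002, 0.871], [-0.003, -1.0, 0.0]]
force: [0.8, -1.4, 0.5]
gripper_width: 15.2
```

drive_tool([
  {"linear":[2,-4,0],"rot":[0,0,0],"hand":1.0},
  {"linear":[3,-4,0],"rot":[0,0,0],"hand":1.0},
  {"linear":[3,-4,0],"rot":[0,0,0],"hand":1.0},
  {"linear":[2.5,-2,0],"rot":[0,0,0],"hand":1.0},
  {"linear":[0,0,0],"rot":[0,0,0],"hand":1.0},
])

```text
time: 11.0
tcp_pos: [588.9, -293.3, 240.8]
orientation: [[0.871, 0.007, 0.491], [-0.491, -0.004, 0.871], [0.008, -1.0, -0.0]]
force: [-0.9, 0.9, -0.4]
gripper_width: 0.3
```

```bash
python3 - <<'E'
from cell import env
import cv2,pickle
f=env.grab_frame("wrist"); cv2.imwrite("pics/wrist2.png",f["image"][:,:,::-1]); pickle.dump(f,open("wrist2.pkl","wb"))
E
python3 st.py
```

```text
t 11.05 jig 100.4 -0.2 238.4 F -1.2 0.4 -1.3 w 0.7582552222266736 ang -29.40458048283714
```

View pics/wrist2.png

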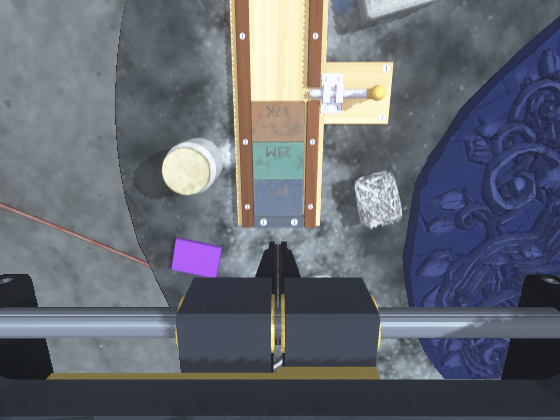

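The row is against the stop (rear edge row ~101, rod tip at row ~94, knob at (377,92)). Check gaps and locate the knob in this view.

Run:
```python
from h import *;import pickle,cv2
f=pickle.load(open("wrist2.pkl","rb"));im=f["image"]
a=np.radians(-29.356);X=np.array([np.cos(a),np.sin(a)]);Y=np.array([-X[1],X[0]])
cv2.imwrite("pics/z2.png",cv2.resize(im[55:235,220:400,::-1],None,fx=3.3,fy=3.3,interpolation=cv2.INTER_CUBIC))
def J(p,z):
    q=cast(f,p,z)[:,:2];return np.c_[q@X-554.5,q@Y-33.4].round(1)
for uc in(262,278,294):
    c=im[:,uc-3:uc+4].mean(1);g=np.abs(np.diff(c,axis=0)).sum(1)
    v=[i for i in range(90,232) if g[i]==g[max(0,i-2):i+3].max() and g[i]>25]
    print(uc,[(i,int(g[i]),*J([(uc,i+.5)],16)[0]) for i in v])
hsv=cv2.cvtColor(im,cv2.COLOR_RGB2HSV)
m=((hsv[...,0]>12)&(hsv[...,0]<28)&(hsv[...,1]>130)).astype(np.uint8);m[:, :355]=0;m[130:]=0;m[:,395:]=0
n,l,s,c=cv2.connectedComponentsWithStats(m);print(s,c)
print("knob top",J([(377,92)],44))
```

```text
262 [(100, 120, np.float64(16.3), np.float64(-18.3)), (142, 66, np.float64(62.4), np.float64(-18.9)), (178, 62, np.float64(104.6), np.float64(-19.5)), (218, 127, np.float64(154.8), np.float64(-20.2)), (224, 107, np.float64(162.7), np.float64(-20.3)), (228, 29, np.float64(167.9), np.float64(-20.4))]
278 [(100, 125, np.float64(16.3), np.float64(-0.5)), (116, 34, np.float64(33.5), np.float64(-0.5)), (142, 61, np.float64(62.4), np.float64(-0.5)), (146, 25, np.float64(66.9), np.float64(-0.5)), (178, 68, np.float64(104.6), np.float64(-0.5)), (215, 38, np.float64(150.9), np.float64(-0.5)), (228, 42, np.float64(167.9), np.float64(-0.5))]
294 [(100, 116, np.float64(16.3), np.float64(17.2)), (142, 53, np.float64(62.4), np.float64(17.9)), (178, 67, np.float64(104.6), np.float64(18.5)), (218, 149, np.float64(154.8), np.float64(19.2)), (224, 117, np.float64(162.7), np.float64(19.3)), (230, 29, np.float64(170.6), np.float64(19.4))]
[[     0      0    560    420 235200]] [[279.5 209.5]]
knob top [[  8.2 100.8]]
```

View pics/z2.png

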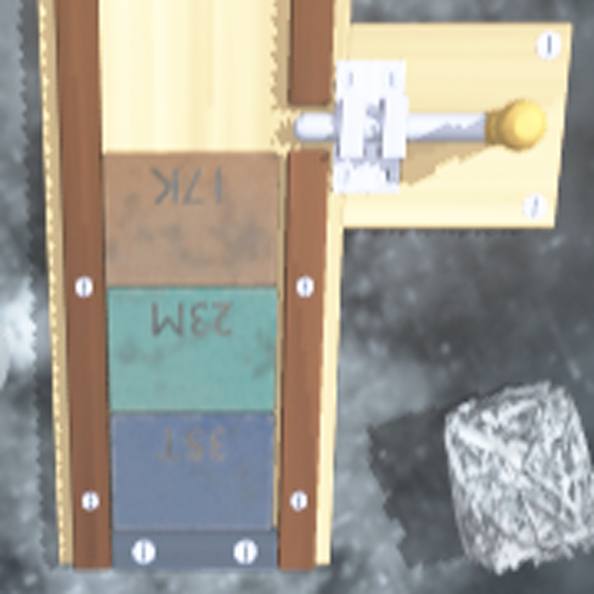

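drive_tool([
  {"linear":[-2.0,1.5,3.2],"rot":[0,0,0],"hand":1.0},
  {"linear":[-2.0,2.0,3.2],"rot":[0,0,0],"hand":1.0},
  {"linear":[-2.0,2.5,3.2],"rot":[0,0,0],"hand":1.0},
  {"linear":[-1.9,3.0,2.4],"rot":[0,0,0],"hand":1.0},
  {"linear":[-1.2,4.0,1.8],"rot":[0,0,0],"hand":1.0},
])

```text
time: 11.55
tcp_pos: [573.3, -124.5, 106.7]
orientation: [[0.872, 0.001, 0.49], [-0.49, -0.0, 0.872], [0.001, -1.0, 0.0]]
force: [0.1, -0.6, -0.5]
gripper_width: 0.3
```

drive_tool([
  {"linear":[0,3.0,0],"rot":[0,0,0],"hand":1.0},
  {"linear":[0,0,0],"rot":[0,0,0],"hand":1.0},
  {"linear":[0,0,0],"rot":[0,0,0],"hand":1.0},
  {"linear":[0,0,0],"rot":[0,0,0],"hand":1.0},
  {"linear":[0,0,0],"rot":[0,0,0],"hand":1.0},
])

```text
time: 12.05
tcp_pos: [575.2, -127.3, 78.7]
orientation: [[0.871, 0.002, 0.491], [-0.491, -0.001, 0.871], [0.002, -1.0, 0.0]]
force: [-0.7, -0.3, -0.3]
gripper_width: 0.3
```

```bash
python3 st.py
```

```text
t 12.05 jig 9.3 137.7 78.7 F -0.5 -0.6 -0.3 w 0.2841623650230873 ang -29.43807383506887
```

drive_tool([
  {"linear":[-0.05,1.5,0],"rot":[0,0,0],"hand":1.0},
  {"linear":[0,1.5,0],"rot":[0,0,0],"hand":1.0},
  {"linear":[0,1.3,0],"rot":[0,0,0],"hand":1.0},
  {"linear":[0,0.8,0],"rot":[0,0,0],"hand":1.0},
  {"linear":[0,0,0],"rot":[0,0,0],"hand":1.0},
])

```text
time: 12.55
tcp_pos: [574.1, -126.5, 25.5]
orientation: [[0.871, -0.001, 0.491], [-0.491, 0.0, 0.871], [-0.001, -1.0, -0.0]]
force: [-0.2, 0.7, 0.5]
gripper_width: 0.3
```

```bash
python3 st.py
python3 - <<'E'
from cell import env
import cv2
f=env.grab_frame("side"); cv2.imwrite("pics/side5.png",cv2.resize(f["image"][150:260,200:370,::-1],None,fx=4.6,fy=4.6,interpolation=cv2.INTER_CUBIC))
f=env.grab_frame("scene"); cv2.imwrite("pics/scene5.png",cv2.resize(f["image"][130:310,180:360,::-1],None,fx=3.3,fy=3.3))
E
```

```text
t 12.55 jig 7.8 137.8 25.5 F -0.5 0.5 0.5 w 0.29363887383085907 ang -29.414356481880585
```

View pics/side5.png

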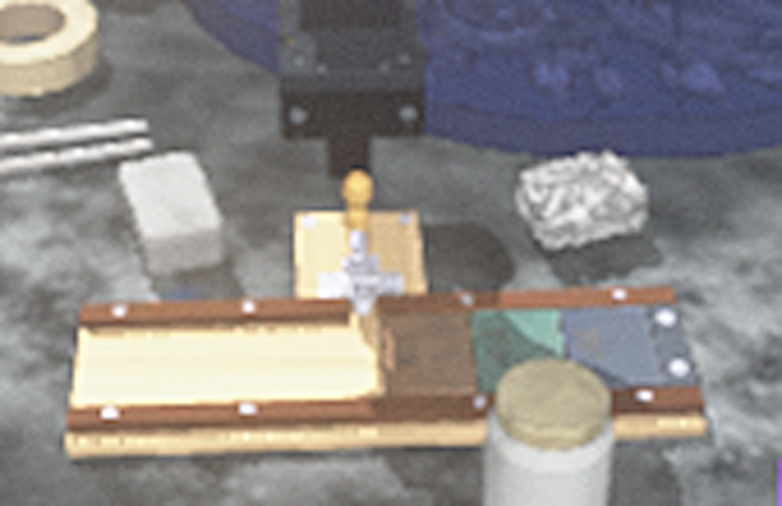

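View pics/scene5.png

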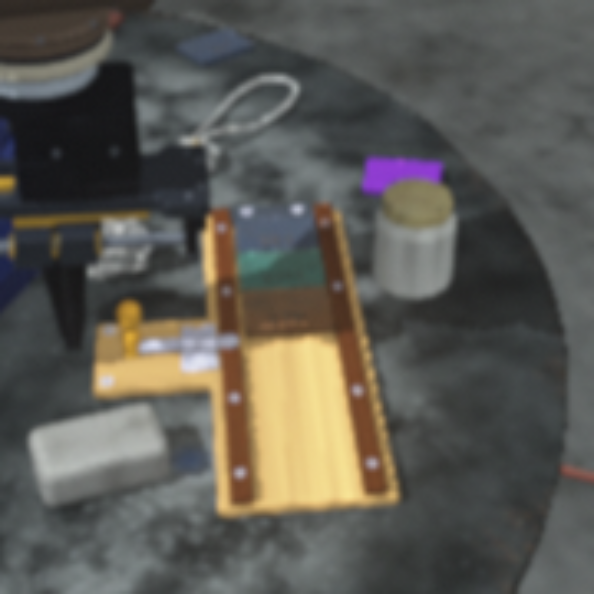

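drive_tool([
  {"linear":[0.15,0,-0.4],"rot":[0,0,0],"hand":1.0},
  {"linear":[0,0,-0.4],"rot":[0,0,0],"hand":1.0},
  {"linear":[0,0,-0.4],"rot":[0,0,0],"hand":1.0},
  {"linear":[0,0,-0.4],"rot":[0,0,0],"hand":1.0},
  {"linear":[0,0,-0.4],"rot":[0,0,0],"hand":1.0},
])

```text
time: 13.15
tcp_pos: [565.7, -145.0, 26.3]
orientation: [[0.871, 0.0, 0.491], [-0.491, 0.0, 0.871], [0.0, -1.0, 0.0]]
force: [1.3, 2.1, -0.2]
gripper_width: -0.2
```

```bash
python3 st.py
```

```text
t 13.15 jig 9.6 117.6 26.3 F 0.1 2.5 -0.2 w -0.16560288667653683 ang -29.410521889149862
```

Contact (2.5 N). Continue the stroke.

drive_tool([
  {"linear":[0,0,-0.4],"rot":[0,0,0],"hand":1.0},
  {"linear":[0,0,-0.4],"rot":[0,0,0],"hand":1.0},
  {"linear":[0,0,-0.4],"rot":[0,0,0],"hand":1.0},
  {"linear":[0,0,-0.3],"rot":[0,0,0],"hand":1.0},
  {"linear":[0,0,-0.2],"rot":[0,0,0],"hand":1.0},
])

```text
time: 13.65
tcp_pos: [557.4, -159.6, 26.2]
orientation: [[0.871, 0.0, 0.491], [-0.491, 0.0, 0.871], [0.0, -1.0, 0.0]]
force: [1.5, 1.7, 0.4]
gripper_width: 0.0
```

```bash
python3 st.py
```

```text
t 13.65 jig 9.6 100.7 26.2 F 0.5 2.2 0.4 w 0.008920627639415799 ang -29.404650107178515
```

drive_tool([
  {"linear":[0,0,-0.1],"rot":[0,0,0],"hand":1.0},
  {"linear":[0,0,-0.1],"rot":[0,0,0],"hand":1.0},
  {"linear":[0,0,-0.1],"rot":[0,0,0],"hand":1.0},
  {"linear":[0,0,-0.05],"rot":[0,0,0],"hand":1.0},
  {"linear":[0,0,0],"rot":[0,0,0],"hand":1.0},
])

```text
time: 14.15
tcp_pos: [555.8, -162.5, 26.1]
orientation: [[0.871, 0.0, 0.491], [-0.491, 0.0, 0.871], [-0.0, -1.0, 0.0]]
force: [1.6, 1.3, 1.7]
gripper_width: 0.5
```

```bash
python3 st.py
```

```text
t 14.15 jig 9.6 97.5 26.1 F 0.7 1.9 1.7 w 0.5274488817962367 ang -29.400497776303926
```

drive_tool([
  {"linear":[0,0,-0.1],"rot":[0,0,0],"hand":1.0},
  {"linear":[0,0,-0.1],"rot":[0,0,0],"hand":1.0},
  {"linear":[0,0,-0.1],"rot":[0,0,0],"hand":1.0},
  {"linear":[0,0,0],"rot":[0,0,0],"hand":1.0},
  {"linear":[0,0,0],"rot":[0,0,0],"hand":1.0},
])

```text
time: 14.65
tcp_pos: [554.3, -165.2, 26.2]
orientation: [[0.871, 0.0, 0.491], [-0.491, 0.0, 0.871], [0.0, -1.0, 0.0]]
force: [1.5, 0.5, 2.5]
gripper_width: 0.4
```

```bash
python3 st.py
```

```text
t 14.65 jig 9.6 94.4 26.2 F 1.0 1.2 2.5 w 0.3620660490205173 ang -29.40383131272688
```

drive_tool([
  {"linear":[0,0,-0.1],"rot":[0,0,0],"hand":1.0},
  {"linear":[0,0,-0.1],"rot":[0,0,0],"hand":1.0},
  {"linear":[0,0,-0.1],"rot":[0,0,0],"hand":1.0},
  {"linear":[0,0,0],"rot":[0,0,0],"hand":1.0},
  {"linear":[0,0,0],"rot":[0,0,0],"hand":1.0},
])

```text
time: 15.15
tcp_pos: [553.3, -166.8, 26.2]
orientation: [[0.871, 0.001, 0.491], [-0.491, 0.001, 0.871], [0.0, -1.0, 0.001]]
force: [6.2, 10.5, 1.2]
gripper_width: 0.5
```

```bash
python3 st.py;  python3 - <<'E'
from cell import env
import cv2
f=env.grab_frame("side"); cv2.imwrite("pics/side6.png",cv2.resize(f["image"][150:260,200:370,::-1],None,fx=4.6,fy=4.6,interpolation=cv2.INTER_CUBIC))
f=env.grab_frame("scene"); cv2.imwrite("pics/scene6.png",cv2.resize(f["image"][130:310,180:360,::-1],None,fx=3.3,fy=3.3))
E
```

```text
t 15.15 jig 9.6 92.5 26.2 F 0.2 12.2 1.2 w 0.497305702667799 ang -29.406402924653573
```

View pics/side6.png

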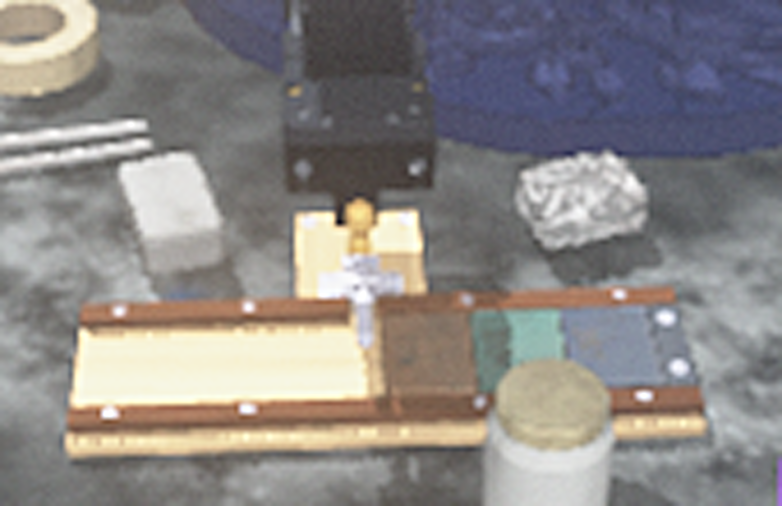

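View pics/scene6.png

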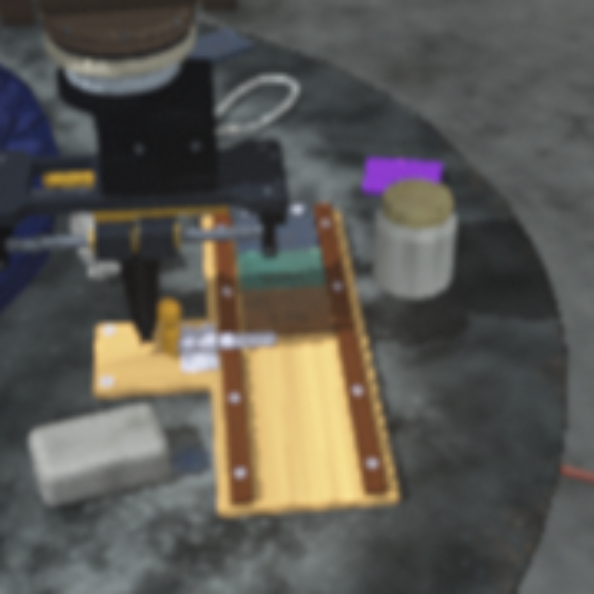

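Bolt end stop felt (12 N) and the rod is seen in the channel. One more firm press, then withdraw and look.

drive_tool([
  {"linear":[0,0,-0.1],"rot":[0,0,0],"hand":1.0},
  {"linear":[0,0,-0.1],"rot":[0,0,0],"hand":1.0},
  {"linear":[0,0,0],"rot":[0,0,0],"hand":1.0},
  {"linear":[0,0,0],"rot":[0,0,0],"hand":1.0},
  {"linear":[0,0,0],"rot":[0,0,0],"hand":1.0},
])

```text
time: 15.75
tcp_pos: [553.2, -167.2, 26.3]
orientation: [[0.871, 0.002, 0.491], [-0.491, 0.002, 0.871], [0.001, -1.0, 0.003]]
force: [12.3, 21.2, 0.4]
gripper_width: 0.5
```

```bash
python3 st.py
```

```text
t 15.75 jig 9.6 92.1 26.3 F 0.3 24.5 0.4 w 0.5084698894887958 ang -29.412115867445127
```

drive_tool([
  {"linear":[0,0,0.5],"rot":[0,0,0],"hand":1.0},
  {"linear":[0,0,1.0],"rot":[0,0,0],"hand":1.0},
  {"linear":[0,0,1.5],"rot":[0,0,0],"hand":1.0},
  {"linear":[0,-3,0.5],"rot":[0,0,0],"hand":1.0},
  {"linear":[0,-5,0],"rot":[0,0,0],"hand":1.0},
])

```text
time: 16.25
tcp_pos: [568.2, -137.2, 104.5]
orientation: [[0.872, -0.006, 0.49], [-0.49, 0.002, 0.872], [-0.006, -1.0, -0.001]]
force: [1.1, -0.2, -0.5]
gripper_width: 0.4
```

drive_tool([
  {"linear":[1,-4,0],"rot":[0,0,0],"hand":1.0},
  {"linear":[2,-4,-2],"rot":[0,0,0],"hand":1.0},
  {"linear":[2.5,-3,-3],"rot":[0,0,0],"hand":1.0},
  {"linear":[2.5,-2,-3.5],"rot":[0,0,0],"hand":1.0},
  {"linear":[0.5,0,-1],"rot":[0,0,0],"hand":1.0},
])

```text
time: 16.75
tcp_pos: [597.7, -266.7, 239.0]
orientation: [[0.87, 0.004, 0.493], [-0.493, -0.003, 0.87], [0.005, -1.0, -0.001]]
force: [-0.1, 0.5, -0.1]
gripper_width: 0.7
```

drive_tool([
  {"linear":[0,0,0],"rot":[0,0,0],"hand":1.0},
  {"linear":[0,0,0],"rot":[0,0,0],"hand":1.0},
  {"linear":[0,0,0],"rot":[0,0,0],"hand":1.0},
  {"linear":[0,0,0],"rot":[0,0,0],"hand":1.0},
  {"linear":[0,0,0],"rot":[0,0,0],"hand":1.0},
])

```text
time: 17.25
tcp_pos: [596.6, -262.5, 235.9]
orientation: [[0.872, -0.0, 0.49], [-0.49, 0.0, 0.872], [-0.001, -1.0, 0.0]]
force: [0.5, 0.5, -0.5]
gripper_width: 0.0
```

```bash
python3 st.py
python3 - <<'E'
from cell import env
from h import *
import cv2,pickle
f=env.grab_frame("wrist");im=f["image"]; cv2.imwrite("pics/wrist4.png",im[:,:,::-1]); pickle.dump(f,open("wrist4.pkl","wb"))
cv2.imwrite("pics/z4.png",cv2.resize(im[40:240,200:400,::-1],None,fx=3,fy=3,interpolation=cv2.INTER_CUBIC))
E
```

```text
t 17.25 jig 94.2 30.3 235.9 F 0.2 0.6 -0.5 w 0.04843360028924341 ang -29.342682694438928
```

View pics/wrist4.png

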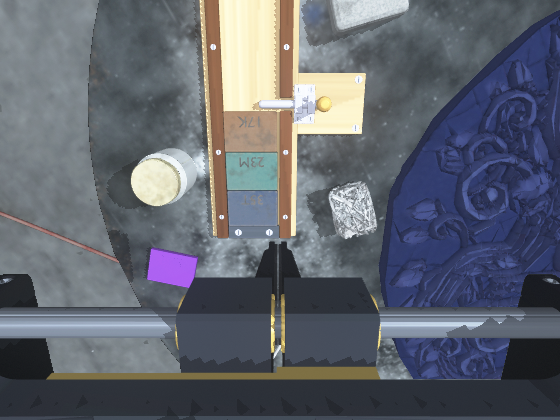

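View pics/z4.png

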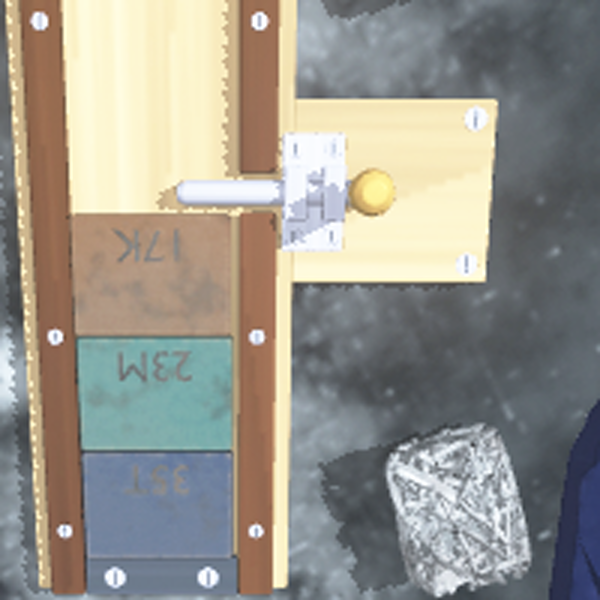

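The rod lies behind the brown plate, knob at (324,104), no visible gaps, and the bystanders haven't moved.

Run:
```python
from h import *;import pickle
f=pickle.load(open("wrist4.pkl","rb"));a=np.radians(-29.356);X=np.array([np.cos(a),np.sin(a)]);Y=np.array([-X[1],X[0]])
for n,p,z in(("knob",(324,104),44),("rear",(250,111),16),("blue front",(252,225.5),16),("rod tip",(258.5,104),22)):
    q=cast(f,[p],z)[0,:2];print(n,(q@X-554.5).round(1),(q@Y-33.4).round(1))
from cell import env
print(env.hand_in())
```

```text
knob 9.7 77.1
rear 17.1 -0.9
blue front 151.7 -1.5
rod tip 9.7 9.0
the job is handed in; nothing more can be done
None
```

The row is home against the end stop and the bolt is fully in behind it. I handed the job in at about 17 s on the robot's clock.

- **Row:** I pushed it along with the fingers until it stopped solid. The force rose to about 18 N with almost no further travel. The last wrist picture showed no visible gaps. From its rear edge to its front edge, the row measured 134.6 mm against the nominal 135 mm.
- **Bolt:** I pushed the knob with the shut fingers until it hit its end stop, pressing to about 24 N. The last picture put the knob at jig y = 77.1 mm (nominal 77) and the rod tip at about y = 9 mm. That is 22 to 23 mm into the channel, just behind the brown plate.
- **Other objects:** the steel wool, jar, rubbing block and purple plate looked unmoved.

**Checks that disagreed:**
- The last x readings were all about 2 mm further along than nominal: rear edge 17.1 against 15, front edge 151.7 against 150, bolt 9.7 against 7.5. That fits the calibration tolerance, and they agree with each other.
- The fingertips rubbed the channel floor at about 9 N early in the push, so I raised them 1 mm.

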